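Select fast to-and-fro motion on a platform shaker

ROBOT

A 6-joint arm with a two-finger parallel gripper is mounted at the origin on the work surface. World frame = base frame: x ahead of the robot, y to its left, z up, the work surface at z = 0. Lengths are in m, angles in rad, forces in N, time in s.
With the tool pointing down it reaches from about 0.35 to 0.775 m from the base axis. Payload 5.5 kg.
Tool frame: the origin (TCP) lies at the very end of the fingers, on their centre line; the grasp point (between the pads) lies env.grasp_offset behind it (env.grasp_offset is the distance from the TCP to the grasp point, in m); x points along the fingers, y is the direction in which the jaws open and shut, and the axes are right-handed (so a half turn about x gives the same grasp; the last joint's range is limited). The gripper opens to 85 mm and grips with 20 to 120 N. Pads are 22 mm wide; open, the fingers measure 114 mm over their backs; the gripper's body (76 mm by 85 mm) begins 54 mm behind the grasp point. The pads swing forward as they close: fully open they stand 13 mm farther back than shut.
Start: joints at [1.108, 0.313, 0.046, 1.304, 0, 1.431], TCP at [0.182, 0.545, 0.231] pointing down, gripper open.
Joint ranges: [-2.76, 2.76], [-0.86, 1.69], [-1.03, 1.26], [-2.2, 2.34], [-1.47, 1.5], [-3.14, 3.14]. Speed limits (rad/s): [2.57, 2.57, 3.14, 3.14, 3.14, 3.14].

INTERFACE

Orientations are given as a unit quaternion [w, x, y, z].
In Python, from workcell import get_state, viewer, job, env gives the robot as it stands.
- The arm moves only by the tool send_rows, never from a script. Its argument "plan" is a list of rows, each a list of 6 numbers: the shift along the tool's x, y, z in mm, then the turn, a rotation vector about the tool's x, y, z in degrees. A call has exactly 10 rows; each row is the pose to reach, as a shift and turn from the pose commanded when the call began, along the tool's axes at that moment; what a row does not reach only later rows make up. A row lasts 1/8 s, in which the tool goes at most 62.5 mm and 10.7 degrees, less where a joint would pass 70% of its speed; a pose out of reach is approached as far as the arm can. A call with a gripper value outside its range is refused whole. "claw" is the finger opening in mm, from 0 to 85.4, set as the call begins (left out, the last holds). The fingers move at their own pace and stop on an object; "newtons" is the grip in N (left out, the last holds). Time passes only in rows, so rows that repeat a pose let the fingers close, or fill a call up. It gives the time, the measured TCP pose, the force and the opening at its end, in the units of the state.
- get_state(): the state, without advancing time (a new reading comes with each control period).
- viewer.read_camera(name): name is "scene" or "top" or "wrist"; returns a dict with "frame" (480x640x3 uint8, blue, green, red), "mtx" (3x3 intrinsics, pixels), "k1" (the pictures are not rectified: a ray, as slopes to the right and down, at radius r is drawn at 1 + k1 r^2 times it, then the intrinsics apply), "rvec" (rotation vector, rad) and "tvec" (3), from world to camera coordinates, as OpenCV has them. Camera axes: x right, y down, z forward; pixel columns grow to the right and rows downward; lengths in m; the calibration is good to about 2 mm. A picture is of the moment at which its call begins. There is no depth.
- job.hand_in(): hands the job in, once; it reports no verdict.
The state is a dict: "clock": time; "joint_pos": joint angles; "qvel": joint speeds; "tau": joint torques, N m; "tcp_pos": TCP position; "orientation": TCP orientation; "wrist_force": force on the tool from outside, world axes, zero at the start; "ft_torque": the same for the moment, N m; "finger_gap": finger opening in m.
Only numpy, scipy, OpenCV 4.12 (cv2) and the standard library are available. Lean on these libraries where they do the work, as an engineer would, in place of code of your own. Each camera call takes 0.05 s, during which the arm holds its last target.

TASK

Set the stopped platform shaker to its fast to-and-fro motion: with the fingertips, push the selector lever through its H-gate and fully home in the left-hand slot on the platform side (left column marked by the straight stroke, platform end by two dots), left as you face the shaker from the robot. Only push the lever, without forcing it and without pinching its grip between the fingers. Do not press the start key, and leave the vial and everything else on the shaker and bench where it stands.

Things in the scene. Friction and masses are not known exactly. Their poses are not given: they have to be found in the camera images.
- shaker: white bench shaker, fixed. Origin on the bench under its H-gate; x points from the control deck to the platform (away from the robot), y to the left as seen from the robot, z up. Control deck: x -70 to 70 mm, y -140 to 140, top at z = 90; at its middle a steel gate plate 100 (x) by 84 (y), top at z = 98. Platform behind: x 87 to 323, y -141 to 141, top z = 128; what is on it reaches z = 171.
- gate (a point): centre of the H-gate, on the plate's top; axes as the shaker's. Two slots along x, at y = 13 mm (left) and -13 (right), open from x = -27 to 27, 14 wide, joined by a neutral channel 17 wide across x = 0; round-cornered tongues 12 wide part them. Near ends: left column has a straight stroke, right a ring. Two dots beside the left slot's platform end, one dot beside its near end.
- grip (a point): centre of the lever's black grip, a block 34 x 34 mm with flat sides (along the shaker's x and y) and 44 tall along the lever, on a steel stem 10 thick. 160 mm above the pivot; z = 195 mm in neutral, leaning up to 51 mm along x and 34 along y. Axes lean with the lever. In the wanted slot it is near x = 51, y = 32, z = 183 mm of the shaker.
- pivot (a point): pivot of the lever inside the shaker, under the gate centre at z = 35 mm; the lever leans about it along the shaker's x and y. It stays where it is left. Pushing the grip takes about 3 N.
- lever_cross (a joint): sideways lean of the lever (rad), 0 upright, positive to the left: 0.213 at the left side of the gate (left column), -0.213 at the right. Grip y in the shaker is about 160 mm x sin(value). It can change columns only while lever_shift is within about 0.05 of 0 (neutral channel). The lever starts in the right-hand column.
- lever_shift (a joint): lean of the lever along the shaker's x (rad), 0 in neutral, positive away from the robot: 0.322 at the end of a platform-side slot, -0.322 at the end of a near slot, both hard stops. Grip x in the shaker is about 160 mm x sin(value). Starts anywhere along the right-hand column.
- start_key (a joint): sprung round start key (d 24 mm) on the right of the control deck at x = -30, y = -105 mm of the shaker, top at z = 112 mm; the joint is its downward travel, 0 to 0.006 m. To be left alone.
- vial: screw-cap glass sample vial (d 23, 50 tall, 25 g) standing loose on the left end of the shaker's control deck, deck top at z = 90 mm; origin at the centre of its underside. To be left alone.
- microplate: white 96-well plate (86 x 128 x 14.5, 60 g) lying loose on the shaker platform; origin at the centre of its underside. To be left alone.
- dishes: stack of two Petri dishes (d 90, 28 tall, 50 g) loose on the shaker platform; origin at the centre of its underside. To be left alone.
- tube_rack: blue rack with blue-capped tubes (200 x 100, 101 tall) on the bench left of the shaker; origin at the centre of its underside. To be left alone.
- tube: standing 50 ml tube with orange cap (d 34, 114 tall, 60 g) on the bench left of the control deck; origin at the centre of its underside. To be left alone.
- bottle: capped reagent bottle (d 72, 150 tall, 0.4 kg) on the bench right of the control deck; origin at the centre of its underside. To be left alone.
- tip_box: pipette-tip box (122 x 84 x 83 tall, 0.2 kg) on the bench right of the shaker; origin at the centre of its underside. To be left alone.
- pipette: hand pipette (240 long, 36 wide, about 28 tall, 90 g) lying on the bench to the right; origin at the centre of its underside. To be left alone.

How it is judged:
By the outcome, as a careful person would: the job done as asked, in the order asked, and still so for the second after the job is handed in, with the robot touching nothing.
It also fails if it takes over 51 s, if anything falls off the work surface, if the arm or the gripper's body presses on something with over 40 N, if the wrist force passes 120 N, or if a joint passes its speed limit or range.

## Working session

There is one attempt and no reset: what is moved stays moved. The work goes in short steps, Python scripts to look and compute and a tool call to move; the robot and the scene stay as the last step left them, time stands still between calls to the robot, and variables do not carry over. Pictures are saved under pics/ and viewed, and the job is handed in when it is done.

Besides the shell and the picture viewer there is one more tool, called after "Emit:" as a command line: name --pt "numbers of a row" for each row, then --argument value for the rest. send_rows: Moves the arm, as the interface text tells. Its arguments: {"type":"object","properties":{"plan":{"type":"array"},"claw":{"type":"number"},"newtons":{"type":"number"}},"required":["plan"]}

```bash
mkdir -p pics; ls; python3 - <<'E'
from workcell import get_state, viewer, job, env
import cv2
s=get_state(); print(s, env.grasp_offset)
for n in ("scene","top","wrist"):
    d=viewer.read_camera(n); cv2.imwrite(f"pics/{n}0.png",d["frame"]); print(n,d["mtx"].tolist(),d["k1"],d["rvec"],d["tvec"])
E
```

```text
pics
{'clock': 0.0, 'joint_pos': array([1.10840259e+00, 3.14008898e-01, 4.49751002e-02, 1.30362610e+00,
       2.64209715e-05, 1.43119571e+00]), 'qvel': array([-0.00091996,  0.00026556, -0.00132535, -0.0005853 ,  0.00039727,
        0.00072082]), 'tau': array([ 1.58084320e-03, -4.80624318e+01,  2.98530918e+01,  1.91488751e-02,
        2.43083036e-05,  1.61096096e-06]), 'tcp_pos': array([0.18216574, 0.54482951, 0.23040247]), 'orientation': array([ 0.69771253,  0.11300326,  0.69812105, -0.11425622]), 'wrist_force': array([0.34908291, 0.01664209, 0.32672274]), 'ft_torque': array([-0.01420756,  0.00526804,  0.04549005]), 'finger_gap': 0.08552373092356427} 0.0187
scene [[515.0430793623673, 0.0, 313.38730805184434], [0.0, 515.0430793623673, 238.5532906340588], [0.0, 0.0, 1.0]] 0.043535907876798924 [ 0.70934146  2.5082612  -1.24408623] [ 0.47849346 -0.10357775  1.62138261]
top [[467.8847743813626, 0.0, 321.5498442040577], [0.0, 467.8847743813626, 246.67357641852536], [0.0, 0.0, 1.0]] -0.011588268768411706 [ 2.19181124 -2.20008819  0.03102536] [0.05174562 0.58670643 1.0483223 ]
wrist [[409.53529560947953, 0.0, 317.74053683160025], [0.0, 409.53529560947953, 237.43916441723], [0.0, 0.0, 1.0]] -0.0906106176015424 [-2.34696645 -1.68859734 -0.24864803] [-0.57509442 -0.03584295  0.37946797]
```

View pics/scene0.png

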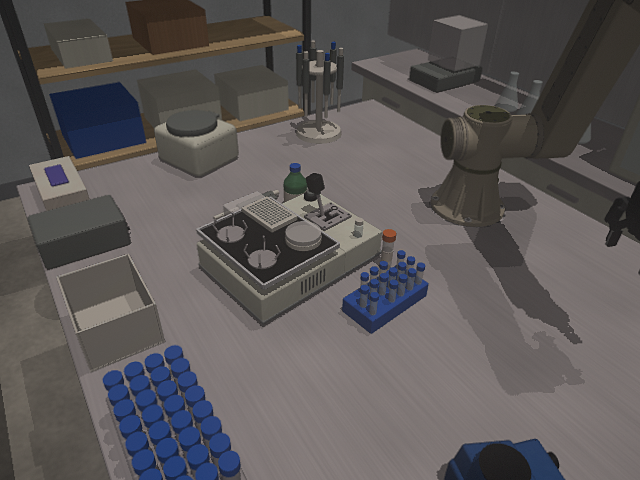

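View pics/top0.png

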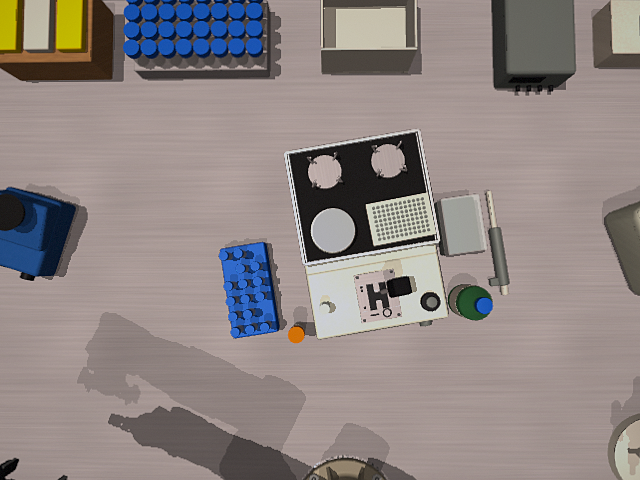

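View pics/wrist0.png

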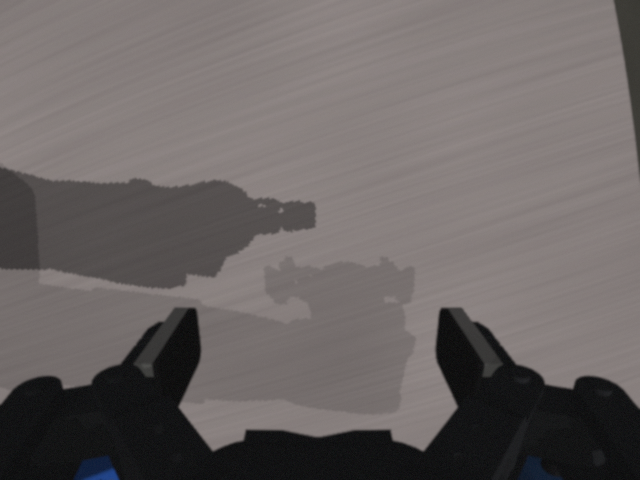

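```bash
cat > h.py <<'E'
import numpy as np, cv2
from workcell import get_state, viewer, job, env
def ray(d,u,v):
    K=d["mtx"]; p=np.array([(u-K[0][2])/K[0][0],(v-K[1][2])/K[1][1]]); q=p.copy()
    for _ in range(20): q=p/(1+d["k1"]*(q@q))
    R=cv2.Rodrigues(np.array(d["rvec"]))[0]; t=np.array(d["tvec"])
    return -R.T@t, R.T@np.array([q[0],q[1],1.])
def onz(d,u,v,z):
    c,r=ray(d,u,v); return c+r*(z-c[2])/r[2]
def proj(d,P):
    R=cv2.Rodrigues(np.array(d["rvec"]))[0]; p=R@np.array(P)+np.array(d["tvec"]); q=p[:2]/p[2]; q=q*(1+d["k1"]*(q@q))
    K=d["mtx"]; return np.array([K[0][0]*q[0]+K[0][2],K[1][1]*q[1]+K[1][2]])
def crop(d,u0,v0,u1,v1,s,name):
    cv2.imwrite(name,cv2.resize(d["frame"][v0:v1,u0:u1],None,fx=s,fy=s,interpolation=cv2.INTER_CUBIC))
E
python3 - <<'E'
from h import *
d=viewer.read_camera("top"); crop(d,270,120,470,350,2.6,"pics/topz.png"); crop(d,350,260,450,330,8,"pics/topg.png")
d=viewer.read_camera("scene"); crop(d,280,160,400,260,6,"pics/scz.png")
E
```

```text
(no output)
```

View pics/topg.png

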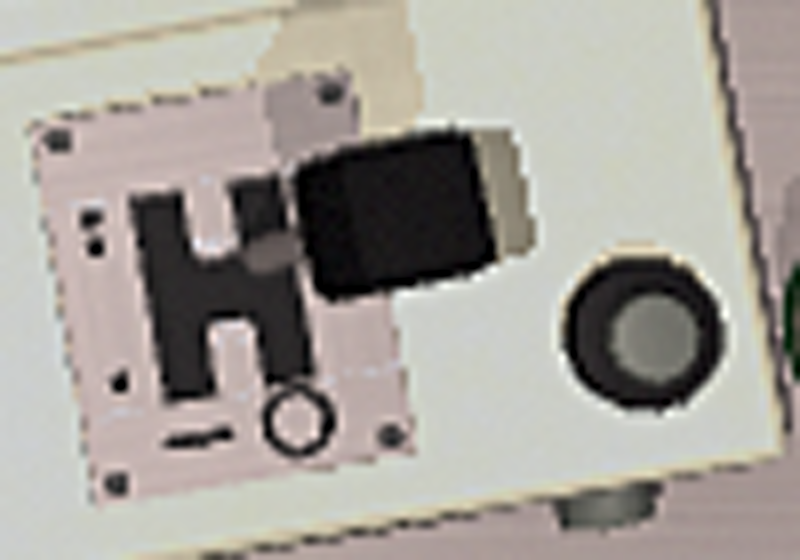

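View pics/scz.png

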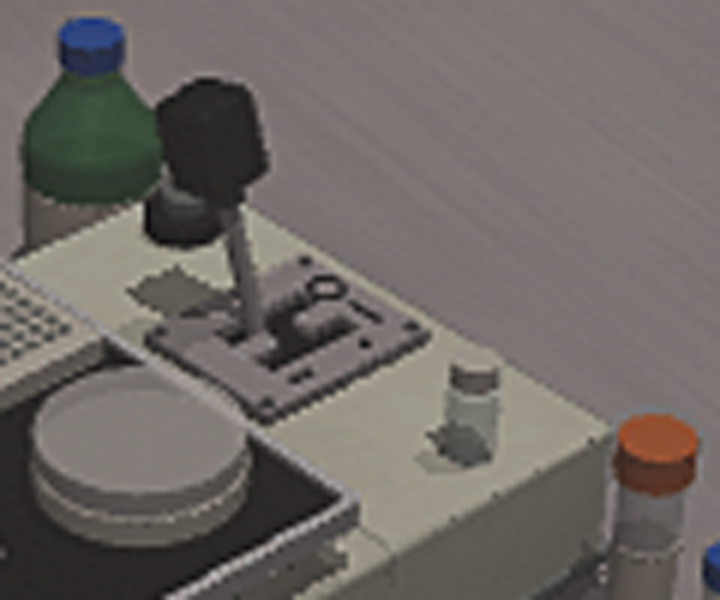

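View pics/topz.png

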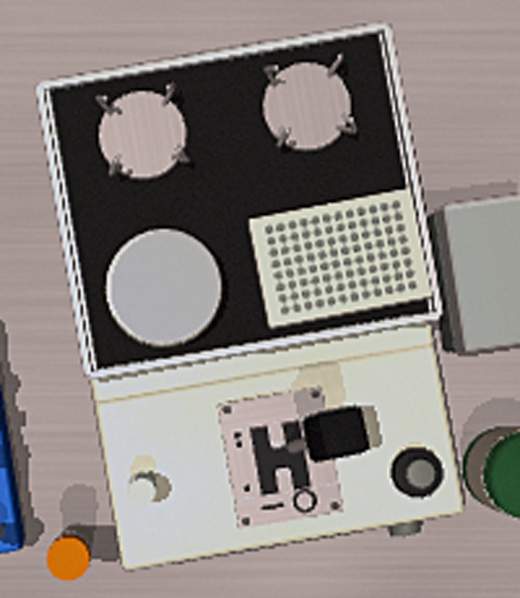

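```bash
python3 - <<'E'
from h import *
d=viewer.read_camera("top")
pc=np.array([[30,120],[352,70],[415,450],[97,505]])/8+[350,260]
P=np.array([onz(d,*p,.098) for p in pc]); print(P.round(4))
print("sides",[np.linalg.norm(P[i]-P[(i+1)%4]).round(4) for i in range(4)])
fc=np.array([[40,88],[390,25],[440,318],[90,375]])/2.6+[270,120]
F=np.array([onz(d,*p,.128) for p in fc]); print("plat",F.round(4),[np.linalg.norm(F[i]-F[(i+1)%4]).round(4) for i in range(4)])
def yaw(P):
    a=(P[0]+P[1]-P[2]-P[3]); b=(P[0]+P[3]-P[1]-P[2])
    return np.degrees([np.arctan2(a[1],a[0]),np.arctan2(-b[0],b[1])])
print(yaw(P),yaw(F))
c=P.mean(0); y=np.radians(np.r_[yaw(P),yaw(F),yaw(F)].mean()); ex=np.array([np.cos(y),np.sin(y),0]); ey=np.array([-ex[1],ex[0],0])
print("gate",c,"yaw",np.degrees(y),"from plat",F.mean(0)-205e-3*ex)
R=np.c_[ex,ey,[0,0,1]]; O=np.r_[c[:2],0]
np.savez("sh.npz",R=R,O=O)
def grip(al,be,z): # point along lever
    # lean
    n=np.array([np.sin(al),np.sin(be),0]); n[2]=np.sqrt(1-n@n)
    return O+R@(np.array([0,0,.035])+z*n)
for n in ("top","scene"):
    d=viewer.read_camera(n); f=d["frame"].astype(int)
    g=proj(d,grip(0,-.213,.16)); m=(f.max(2)<50).astype(np.uint8)
    k,l,st,ce=cv2.connectedComponentsWithStats(m)
    for i in range(1,k):
        if st[i,4]>60 and np.linalg.norm(ce[i]-g)<40: print(n,st[i],ce[i])
    for a in np.arange(-.3,.31,.1): print(round(a,2),proj(d,grip(a,-.213,.16)).round(1))
    print("cam",ray(d,0,0)[0])
E
```

```text
[[ 0.5244 -0.0181  0.098 ]
 [ 0.5371 -0.1016  0.098 ]
 [ 0.4389 -0.1169  0.098 ]
 [ 0.425  -0.0347  0.098 ]]
sides [np.float64(0.0845), np.float64(0.0993), np.float64(0.0834), np.float64(0.1008)]
plat [[ 0.7718  0.1212  0.128 ]
 [ 0.8199 -0.153   0.128 ]
 [ 0.5902 -0.1888  0.128 ]
 [ 0.547   0.0825  0.128 ]] [np.float64(0.2784), np.float64(0.2326), np.float64(0.2747), np.float64(0.2281)]
[9.21453058 9.11060339] [9.31350029 9.50062479]
gate [ 0.48133902 -0.06783529  0.098     ] yaw 9.325564020972001 from plat [ 0.47993527 -0.06774797  0.128     ]
top [387 277  25  21 402] [398.72636816 286.55223881]
top [367 285  22  25 282] [376.19148936 297.69858156]
top [421 293  19  18 178] [429.0505618  301.11235955]
-0.3 [404.9 320.6]
-0.2 [403.8 312.6]
-0.1 [402.6 304.4]
0.0 [401.2 296. ]
0.1 [399.7 287.5]
0.2 [398.  279.2]
0.3 [396.3 271. ]
cam [0.54500335 0.03768649 1.07118289]
scene [304 173  20  28 358] [313.53910615 185.91340782]
-0.3 [331.4 176. ]
-0.2 [327.3 176.6]
-0.1 [322.9 177.8]
0.0 [318.4 179.5]
0.1 [313.9 181.8]
0.2 [309.4 184.6]
0.3 [304.9 187.9]
cam [1.12912579 0.89481172 0.890479  ]
```

```bash
cat >> h.py <<'E'
from scipy.spatial.transform import Rotation as Ro
def rot(q): return Ro.from_quat([q[1],q[2],q[3],q[0]]).as_matrix()
def S():
    z=np.load("sh.npz"); return z["R"],z["O"]
def to(Ps,flip=1,world=False,upd=False):
    """Target TCP in shaker mm; tool down, tool y along shaker y*flip"""
    s=get_state(); R,O=S(); T=rot(s["orientation"])
    x=np.array([0,0,-1.]); y=R[:,1]*flip; Rt=np.c_[x,y,np.cross(x,y)]
    dp=T.T@(O+R@(np.array(Ps)/1e3)-s["tcp_pos"])*1e3
    dr=Ro.from_matrix(T.T@Rt).as_rotvec(degrees=True)
    return dp.round(1),dr.round(2)
def where():
    s=get_state(); R,O=S(); print("t",round(s["clock"],2),"S mm",(R.T@(s["tcp_pos"]-O)*1e3).round(1),"F_S",(R.T@s["wrist_force"]).round(2),"gap",s["finger_gap"],"j",s["joint_pos"].round(2))
E
python3 - <<'E'
from h import *
where(); print(rot(get_state()["orientation"]).round(3))
for f in (1,-1): print(to([75,-34,300],f))
E
```

```text
t 0.4 S mm [-195.6  653.4  231.2] F_S [-0.63 -0.23 -1.09] gap 0.08537363995535015 j [ 1.11  0.31  0.05  1.3  -0.    1.43]
[[-0.     0.317  0.948]
 [-0.     0.948 -0.317]
 [-1.    -0.    -0.   ]]
(array([ -68.7, -481.7,  560.2]), array([-2.782e+01, -0.000e+00,  1.000e-02]))
(array([ -68.7, -481.7,  560.2]), array([1.5218e+02, 1.0000e-02, 0.0000e+00]))
```

Emit:
send_rows --pt "-40 0 0 0 0 0" --pt "-69 -30 35 -2 0 0" --pt "-69 -75 90 -5 0 0" --pt "-69 -120 140 -8 0 0" --pt "-69 -160 190 -10 0 0" --pt "-69 -200 235 -12 0 0" --pt "-69 -240 280 -14 0 0" --pt "-69 -280 325 -16 0 0" --pt "-69 -320 370 -18 0 0" --pt "-69 -350 405 -20 0 0" --claw 0 --newtons 20

```text
clock: 1.65
tcp_pos: [0.4564, 0.0827, 0.3006]
orientation: [0.707, -0.009, 0.707, 0.009]
wrist_force: [0.3, 1.2, 0.6]
finger_gap: 0.0001
```

```bash
python3 -c "
from h import *
where(); print(to([70,-34,300]))"
```

```text
t 1.65 S mm [-3.000e-01  1.526e+02  3.006e+02] F_S [0.53 1.13 0.64] gap 0.00010637457343922007 j [ 0.01  0.08 -0.07  1.41  0.   -0.02]
(array([   0.6, -175.3,   95. ]), array([-7.83,  0.06, -0.  ]))
```

Emit:
send_rows --pt "0 -20 10 -1 0 0" --pt "0 -50 25 -2 0 0" --pt "0 -80 42 -3.5 0 0" --pt "0 -110 60 -5 0 0" --pt "0 -140 76 -6.5 0 0" --pt "0 -165 90 -7.5 0 0" --pt "0 -175 95 -7.8 0 0" --pt "0 -175 95 -7.8 0 0" --pt "0 -175 95 -7.8 0 0" --pt "0 -175 95 -7.8 0 0"

```text
clock: 2.9
tcp_pos: [0.5547, -0.0866, 0.3006]
orientation: [0.705, -0.058, 0.705, 0.058]
wrist_force: [0.6, -0.5, 0.1]
finger_gap: -0.0
```

```bash
python3 - <<'E'
from h import *
where(); print(to([62,-34,176]))
for n in ("wrist","scene","top"):
    d=viewer.read_camera(n)
    if n=="wrist": cv2.imwrite("pics/w1.png",d["frame"])
    elif n=="scene": crop(d,230,100,400,260,4,"pics/s1.png")
E
```

```text
t 2.9 S mm [ 69.3 -30.4 300.6] F_S [ 0.55 -0.57  0.12] gap -4.172221311971373e-05 j [-0.3   0.28  0.17  1.46  0.   -0.46]
(array([124.6,  -3.7,  -7.4]), array([ 0.04,  0.02, -0.01]))
```

View pics/w1.png

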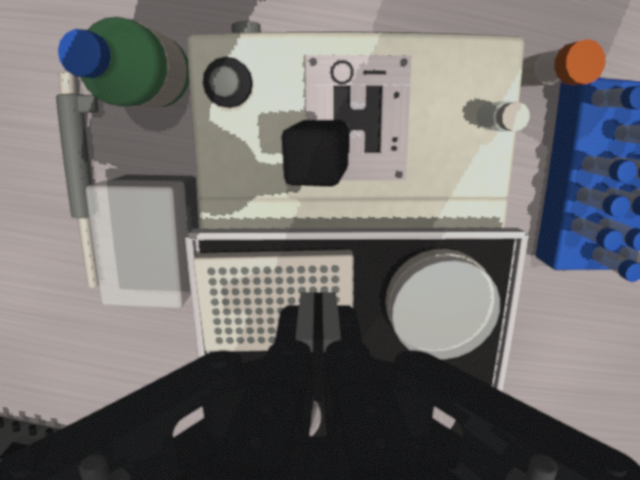

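View pics/s1.png

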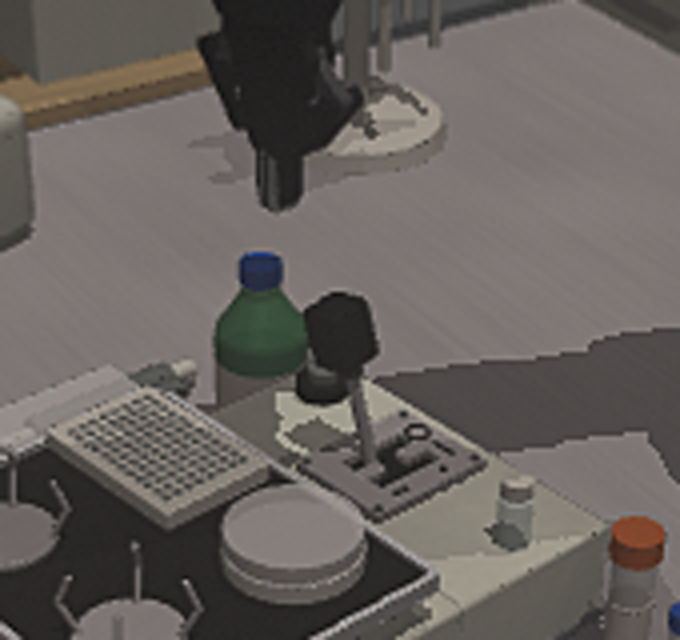

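```bash
python3 - <<'E'
from h import *
d=viewer.read_camera("wrist"); R,O=S(); where()
print("cam",R.T@(ray(d,0,0)[0]-O)*1e3)
# independent gate check: screws of plate in wrist picture
P=np.array([onz(d,u,v,.098) for u,v in ((306,56),(410,56),(407,180),(307,180))])
print((R.T@(P-O).T).T.round(4))
print(to([60,-34,180]))
E
```

```text
t 3.1 S mm [ 69.5 -30.9 300.5] F_S [ 0.48  0.2  -0.15] gap -0.00028771911524649564 j [-0.3   0.28  0.17  1.46  0.   -0.46]
cam [ -5.32438301 -29.34353239 442.71542925]
[[-0.05   -0.0385  0.098 ]
 [-0.0506  0.0438  0.098 ]
 [ 0.0486  0.0464  0.098 ]
 [ 0.0487 -0.0384  0.098 ]]
(array([120.5,  -3.1,  -9.5]), array([0.02, 0.02, 0.  ]))
```

Emit:
send_rows --pt "15 -3 -5 0 0 0" --pt "35 -3 -9 0 0 0" --pt "55 -3 -9 0 0 0" --pt "75 -3 -9 0 0 0" --pt "95 -3 -9 0 0 0" --pt "110 -3 -9 0 0 0" --pt "120 -3 -9 0 0 0" --pt "120 -3 -9 0 0 0" --pt "120 -3 -9 0 0 0" --pt "120 -3 -9 0 0 0"

```text
clock: 4.35
tcp_pos: [0.5471, -0.0921, 0.181]
orientation: [0.705, -0.058, 0.704, 0.057]
wrist_force: [-0.0, -0.0, 0.4]
finger_gap: 0.0003
```

```bash
python3 - <<'E'
from h import *
where()
d=viewer.read_camera("wrist"); cv2.imwrite("pics/w2.png",d["frame"])
d=viewer.read_camera("scene"); crop(d,260,130,380,250,5,"pics/s2.png")
E
```

```text
t 4.35 S mm [ 61.  -34.6 181. ] F_S [-0.05 -0.03  0.37] gap 0.00025494506885762313 j [-0.31  0.29 -0.11  1.17  0.   -0.47]
```

View pics/w2.png

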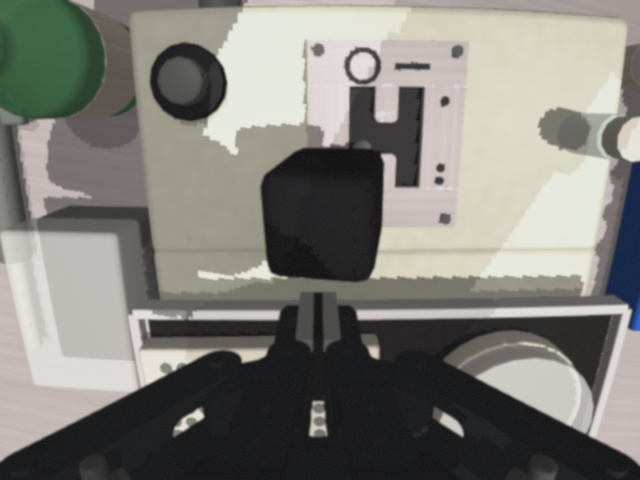

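View pics/s2.png

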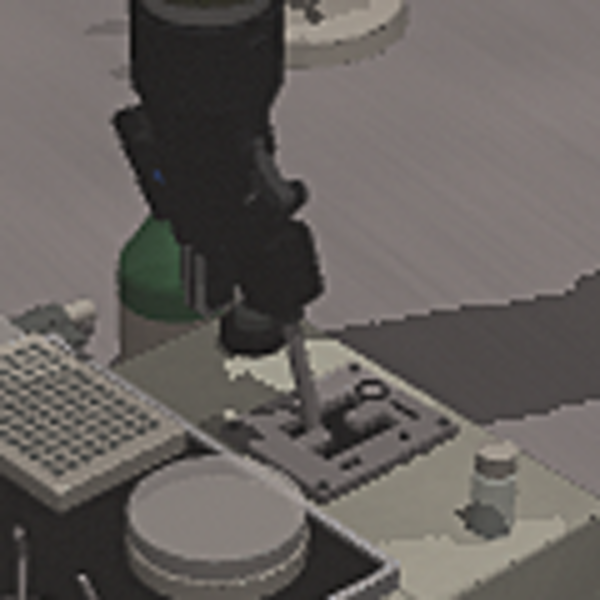

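Emit:
send_rows --pt "0 0 -5 0 0 0" --pt "0 0 -9 0 0 0" --pt "0 0 -13 0 0 0" --pt "0 0 -17 0 0 0" --pt "0 0 -21 0 0 0" --pt "0 0 -24 0 0 0" --pt "0 0 -27 0 0 0" --pt "0 0 -30 0 0 0" --pt "0 0 -32 0 0 0" --pt "0 0 -32 0 0 0"

```text
clock: 5.7
tcp_pos: [0.5148, -0.0972, 0.1802]
orientation: [0.705, -0.057, 0.705, 0.057]
wrist_force: [3.2, -0.6, 1.7]
finger_gap: -0.0002
```

```bash
cat >> h.py <<'E'
def lever(al,be,z):
    R,O=S(); n=np.array([np.sin(al),np.sin(be),0]); n[2]=np.sqrt(1-n@n)
    return O+R@(np.array([0,0,.035])+z*n)
E
python3 - <<'E'
from h import *
where()
d=viewer.read_camera("wrist"); cv2.imwrite("pics/w3.png",d["frame"])
for a in (-.05,0,.05,.1): print(a,proj(d,lever(a,-.213,.063)),proj(d,lever(a,-.213,.16)))
d=viewer.read_camera("scene"); crop(d,260,130,380,250,5,"pics/s3.png")
for a in (-.05,0,.05,.1): print(a,(proj(d,lever(a,-.213,.065))-[260,130])*5,(proj(d,lever(a,-.213,.13))-[260,130])*5)
E
```

```text
t 5.7 S mm [ 28.3 -34.4 180.2] F_S [ 3.04 -1.09  1.68] gap -0.00016862465603446588 j [-0.34  0.24 -0.18  1.15 -0.   -0.5 ]
-0.05 [352.77921743 194.17068146] [315.08095505 233.44430392]
0 [352.6678866  199.72707963] [315.15452478 256.24972113]
0.05 [352.53275347 205.18552823] [315.23383555 277.88124261]
0.1 [352.37477753 210.52223575] [315.31749059 298.14616613]
-0.05 [318.31371158 406.73743251] [308.20857845 295.62959175]
0 [313.91604939 408.76718727] [299.19316885 299.49627223]
0.05 [309.50149878 411.05375314] [290.1224693  303.91360717]
0.1 [305.08201688 413.59185531] [281.02289222 308.87259213]
```

View pics/w3.png

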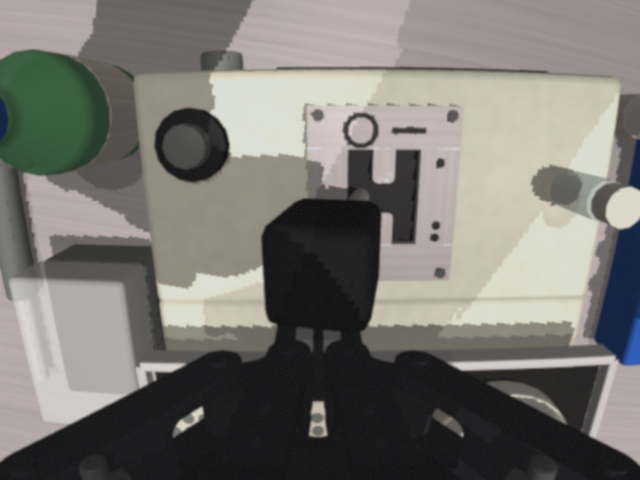

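View pics/s3.png

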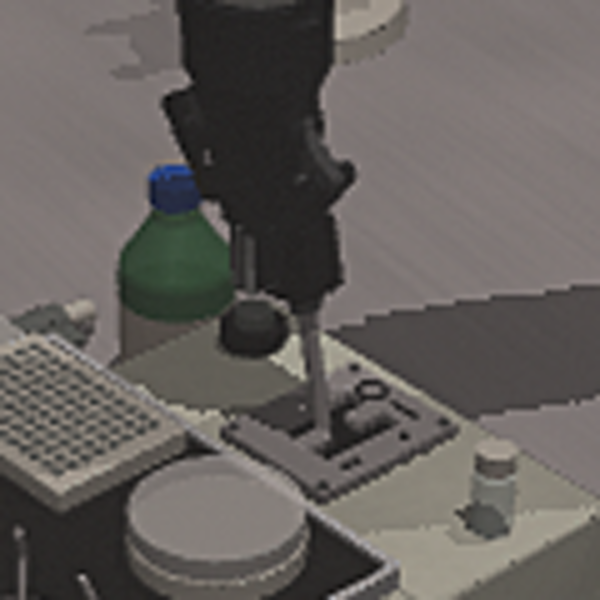

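```bash
cat >> h.py <<'E'
def gripsil(d,al,be):
    R,O=S(); n=np.array([np.sin(al),np.sin(be),0]); n[2]=np.sqrt(1-n@n)
    ex=np.array([1,0,0])-n*n[0]; ex/=np.linalg.norm(ex); ey=np.cross(n,ex)
    P=[proj(d,O+R@(np.array([0,0,.035])+n*(.16+k*.022)+ex*.017*i+ey*.017*j)) for i in(-1,1) for j in(-1,1) for k in (-1,1)]
    return cv2.convexHull(np.array(P,np.float32))[:,0]
E
python3 - <<'E'
from h import *
for n in ("wrist","scene","top"):
    d=viewer.read_camera(n); print(n)
    if n=="top": crop(d,350,240,450,340,6,"pics/t3.png")
    for a in (-.05,0,.05):
        h=gripsil(d,a,-.213); print(a,h.min(0).round(1),h.max(0).round(1))
        if n=="scene": print(((h-[260,130])*5).round().tolist())
E
```

```text
wrist
-0.05 [239.7 174.7] [373.5 312.1]
0 [240.1 192.8] [372.7 338.9]
0.05 [240.9 210.7] [371.8 363.2]
scene
-0.05 [310.9 167.7] [330.3 189.5]
[[352.0, 279.0], [304.0, 298.0], [262.0, 284.0], [255.0, 206.0], [303.0, 189.0], [345.0, 200.0]]
0 [308.4 168.5] [328.4 190.7]
[[342.0, 282.0], [294.0, 303.0], [253.0, 290.0], [242.0, 213.0], [290.0, 192.0], [332.0, 204.0]]
0.05 [305.8 169.3] [326.4 191.9]
[[332.0, 285.0], [285.0, 310.0], [243.0, 296.0], [229.0, 220.0], [277.0, 197.0], [319.0, 209.0]]
top
-0.05 [388.  288.9] [416.4 312.2]
0 [387.2 285.4] [415.8 307.3]
0.05 [386.4 280.7] [415.1 302.5]
```

View pics/t3.png

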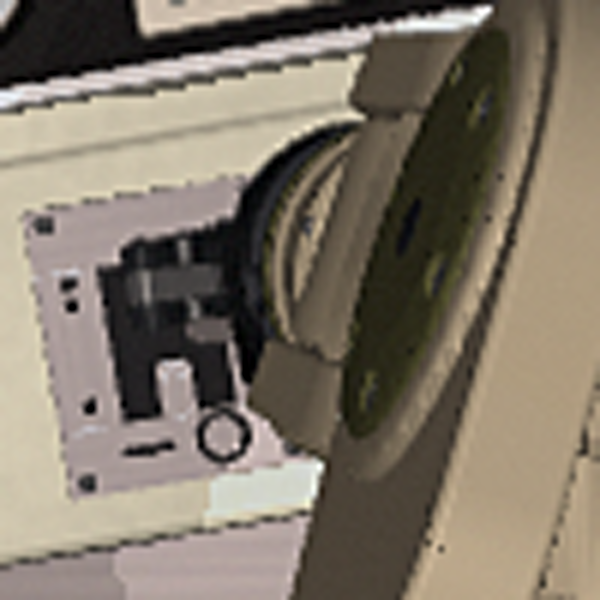

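Emit:
send_rows --pt "0 0 8 0 0 0" --pt "0 0 18 0 0 0" --pt "-25 0 20 0 0 0" --pt "-60 0 20 0 0 0" --pt "-60 -20 10 0 0 0" --pt "-60 -45 -10 0 0 0" --pt "-60 -56 -28 0 0 0" --pt "-40 -56 -28 0 0 0" --pt "-8 -56 -28 0 0 0" --pt "-8 -56 -28 0 0 0"

```text
clock: 7.2
tcp_pos: [0.4944, -0.1558, 0.186]
orientation: [0.703, -0.056, 0.706, 0.058]
wrist_force: [0.2, 0.7, 0.9]
finger_gap: 0.0002
```

```bash
python3 - <<'E'
from h import *
where()
d=viewer.read_camera("wrist"); cv2.imwrite("pics/w4.png",d["frame"])
for a in (-.05,0,.05):
        h=gripsil(d,a,-.213); print(a,h.min(0).round(1),h.max(0).round(1))
d=viewer.read_camera("scene"); crop(d,260,130,380,250,5,"pics/s4.png")
E
```

```text
t 7.2 S mm [ -1.4 -88.9 186. ] F_S [0.29 0.69 0.93] gap 0.00018384144429936888 j [-0.46  0.23 -0.18  1.17  0.   -0.62]
-0.05 [411.7 243.7] [531.8 382. ]
0 [410.7 259.9] [528.3 403.3]
0.05 [408.6 275.7] [524.  422.4]
```

View pics/w4.png

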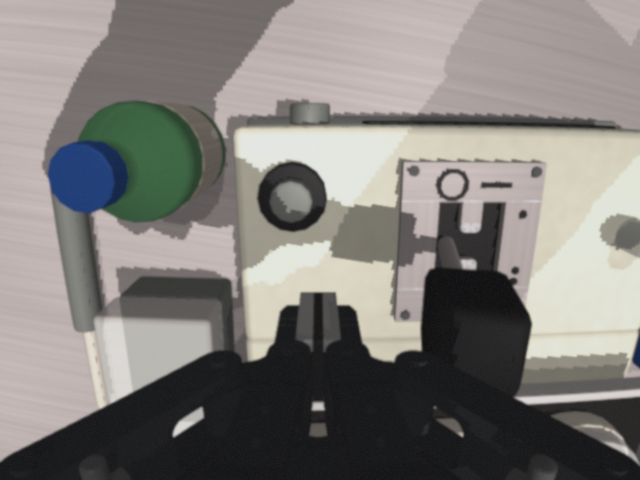

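View pics/s4.png

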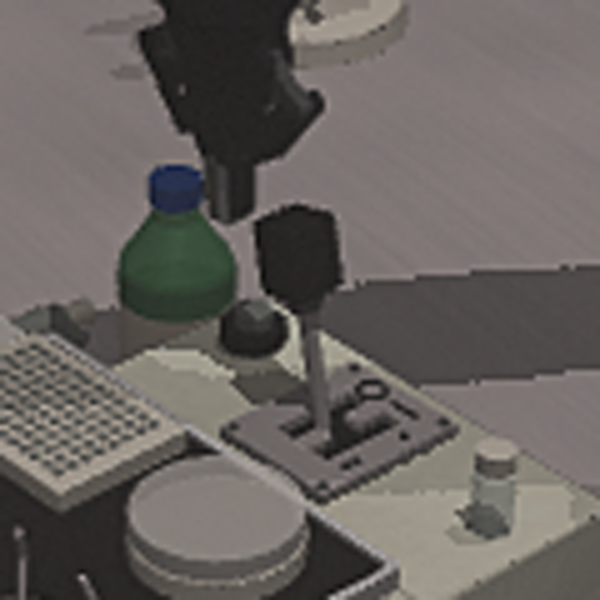

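Emit:
send_rows --pt "0 8 0 0 0 0" --pt "0 16 0 0 0 0" --pt "0 22 0 0 0 0" --pt "0 28 0 0 0 0" --pt "0 34 0 0 0 0" --pt "0 40 0 0 0 0" --pt "0 46 0 0 0 0" --pt "0 52 0 0 0 0" --pt "0 58 0 0 0 0" --pt "0 60 0 0 0 0"

```text
clock: 8.55
tcp_pos: [0.4866, -0.0971, 0.1882]
orientation: [0.705, -0.057, 0.705, 0.058]
wrist_force: [1.1, -3.0, 1.9]
finger_gap: 0.0
```

```bash
python3 - <<'E'
from h import *
where()
d=viewer.read_camera("wrist"); cv2.imwrite("pics/w5.png",d["frame"])
d=viewer.read_camera("scene"); crop(d,260,130,380,250,5,"pics/s5.png")
E
```

```text
t 8.55 S mm [  0.4 -29.7 188.2] F_S [ 0.61 -3.16  1.87] gap 6.737232568918559e-06 j [-0.36  0.18 -0.24  1.16  0.   -0.52]
```

View pics/w5.png

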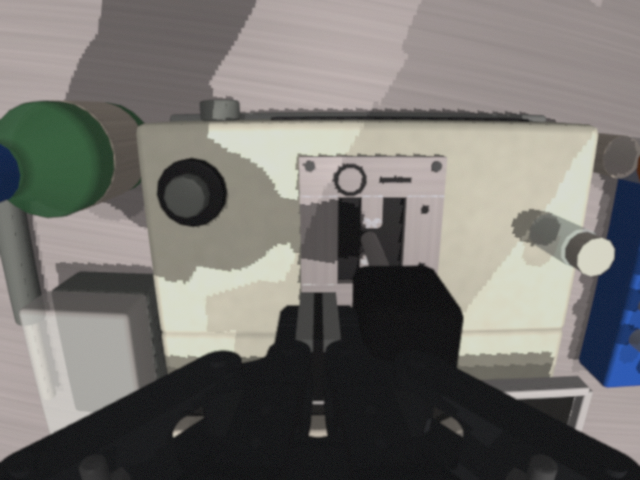

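View pics/s5.png

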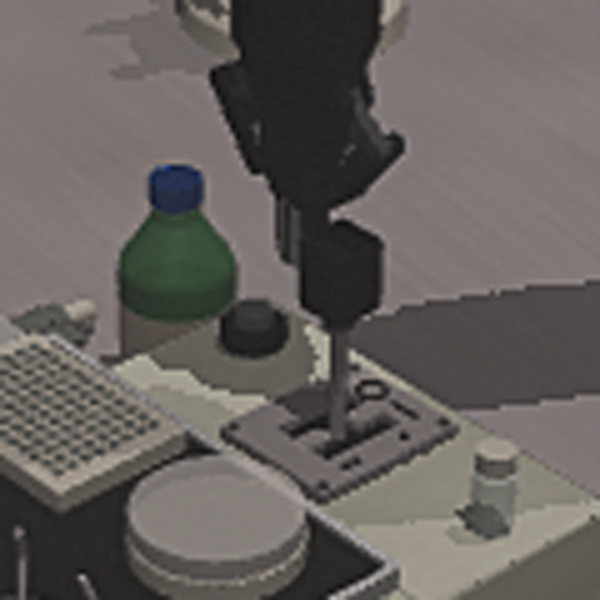

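Emit:
send_rows --pt "0 4 0 0 0 0" --pt "0 8 0 0 0 0" --pt "0 12 0 0 0 0" --pt "0 15 0 0 0 0" --pt "0 18 0 0 0 0" --pt "0 20 0 0 0 0" --pt "0 22 0 0 0 0" --pt "0 24 0 0 0 0" --pt "0 26 0 0 0 0" --pt "0 26 0 0 0 0"

```text
clock: 9.9
tcp_pos: [0.4824, -0.0717, 0.1882]
orientation: [0.705, -0.057, 0.705, 0.058]
wrist_force: [-0.1, -1.2, 1.0]
finger_gap: -0.0001
```

```bash
python3 - <<'E'
from h import *
where()
d=viewer.read_camera("wrist"); cv2.imwrite("pics/w6.png",d["frame"])
d=viewer.read_camera("scene"); crop(d,260,130,380,250,5,"pics/s6.png")
E
```

```text
t 9.9 S mm [  0.4  -4.  188.2] F_S [-0.33 -1.15  0.99] gap -0.00014363519583848424 j [-0.31  0.16 -0.26  1.15  0.   -0.48]
```

View pics/w6.png

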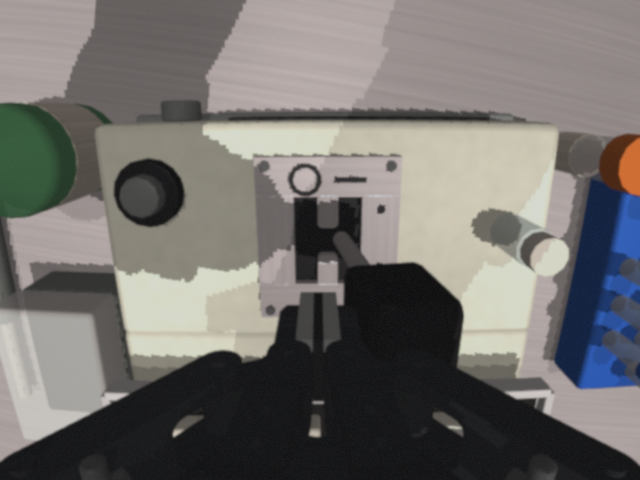

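View pics/s6.png

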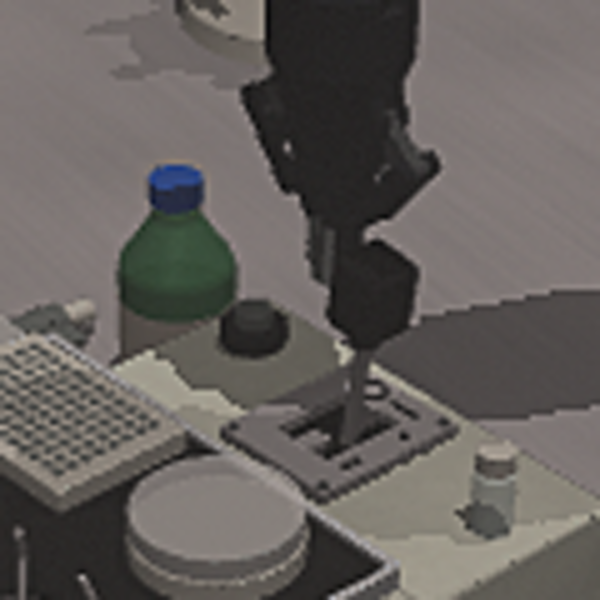

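Emit:
send_rows --pt "0 1 0 0 0 0" --pt "0 2 0 0 0 0" --pt "0 3 0 0 0 0" --pt "0 4 0 0 0 0" --pt "0 5 0 0 0 0" --pt "0 6 0 0 0 0" --pt "0 6 0 0 0 0" --pt "0 6 0 0 0 0" --pt "0 6 0 0 0 0" --pt "0 6 0 0 0 0"

```text
clock: 11.25
tcp_pos: [0.4816, -0.066, 0.1883]
orientation: [0.705, -0.057, 0.705, 0.058]
wrist_force: [0.7, -1.1, -0.4]
finger_gap: 0.0
```

```bash
python3 - <<'E'
from h import *
where()
d=viewer.read_camera("wrist"); crop(d,240,140,480,320,3.3,"pics/w7.png")
E
```

```text
t 11.25 S mm [  0.5   1.8 188.3] F_S [ 0.47 -1.23 -0.4 ] gap 1.0097426122750324e-05 j [-0.3   0.16 -0.26  1.15  0.   -0.46]
```

View pics/w7.png

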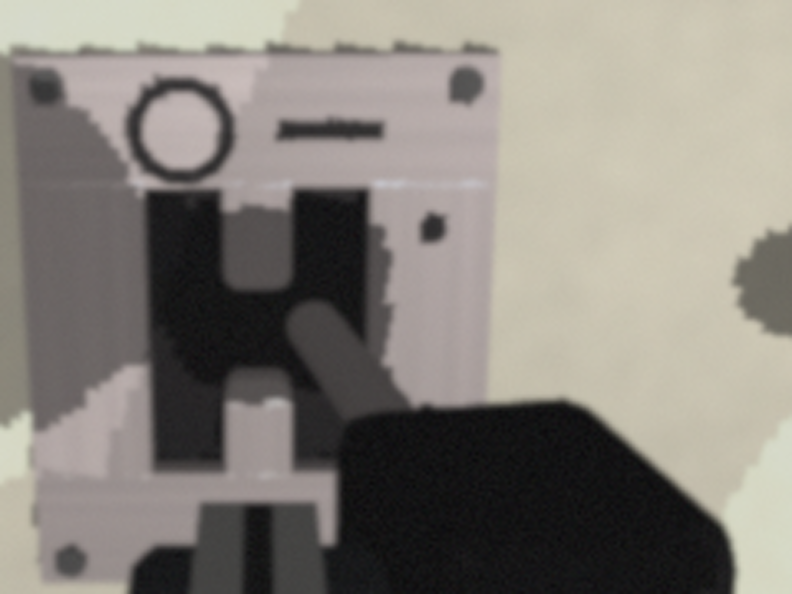

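```bash
python3 - <<'E'
from h import *
R,O=S(); d=viewer.read_camera("wrist")
f=lambda p:((p-[240,140])*3.3).round(0)
# gate offset from slot corners in this view: outer corners of H
for p in ((148,188),(368,190),(155,470)):
    print((R.T@(onz(d,p[0]/3.3+240,p[1]/3.3+140,.098)-O)*1e3).round(1))
for b in (.1,.15,.213): print(b,[f(proj(d,lever(0,b,z)+R@[0,.003,0])) for z in (.035,.063,.1,.13)])
E
```

```text
[-28.  -15.7  98. ]
[-27.6  22.8  98. ]
[ 25.3 -15.7  98. ]
0.1 [array([273., 298.]), array([290., 340.]), array([320., 412.]), array([352., 491.])]
0.15 [array([281., 298.]), array([307., 339.]), array([351., 411.]), array([399., 489.])]
0.213 [array([292., 297.]), array([329., 338.]), array([391., 408.]), array([458., 484.])]
```

Emit:
send_rows --pt "0 0.5 0 0 0 0" --pt "0 1 0 0 0 0" --pt "0 1.5 0 0 0 0" --pt "0 2 0 0 0 0" --pt "0 2.5 0 0 0 0" --pt "0 3 0 0 0 0" --pt "0 3 0 0 0 0" --pt "0 3 0 0 0 0" --pt "0 3 0 0 0 0" --pt "0 3 0 0 0 0"

```text
clock: 12.6
tcp_pos: [0.4811, -0.0631, 0.1883]
orientation: [0.705, -0.057, 0.705, 0.057]
wrist_force: [0.0, -2.2, -0.5]
finger_gap: -0.0003
```

```bash
python3 - <<'E'
from h import *
where()
R,O=S(); d=viewer.read_camera("wrist"); crop(d,240,140,480,320,3.3,"pics/w8.png")
f=lambda p:((p-[240,140])*3.3).round(0)
for b in (.19,.213): print(b,[f(proj(d,lever(0,b,z)+R@[-.001,.0035,0])) for z in (.035,.063,.1,.13)])
E
```

```text
t 12.6 S mm [  0.6   4.7 188.3] F_S [-0.35 -2.17 -0.54] gap -0.00025196274673185864 j [-0.3   0.16 -0.26  1.15  0.   -0.46]
0.19 [array([276., 292.]), array([308., 333.]), array([361., 403.]), array([419., 479.])]
0.213 [array([280., 292.]), array([315., 333.]), array([375., 402.]), array([440., 477.])]
```

View pics/w8.png

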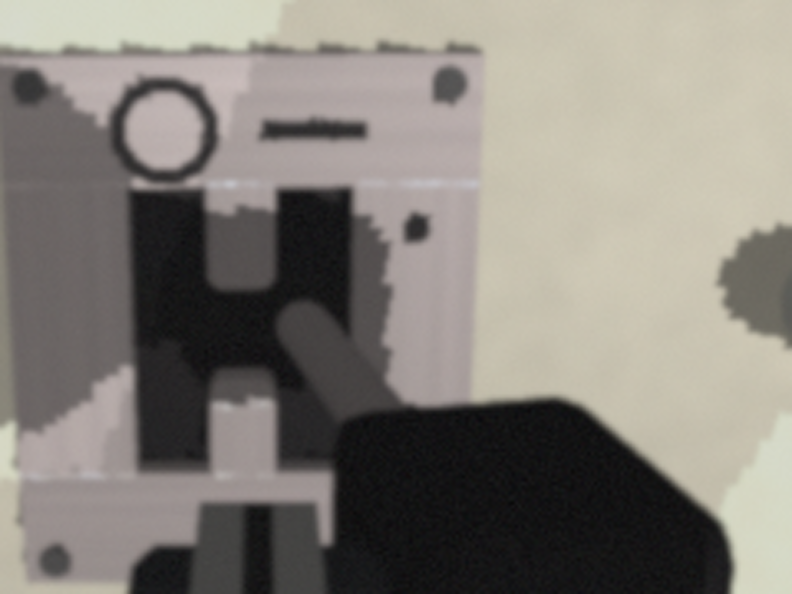

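Emit:
send_rows --pt "0 -6 0 0 0 0" --pt "0 -14 0 0 0 0" --pt "-25 -16 0 0 0 0" --pt "-58 -16 0 0 0 0" --pt "-60 0 -25 0 0 0" --pt "-60 22 -42 0 0 0" --pt "-60 32 -44 0 0 0" --pt "-30 32 -44 0 0 0" --pt "8 32 -44 0 0 0" --pt "10 32 -44 0 0 0"

```text
clock: 13.9
tcp_pos: [0.4311, -0.0383, 0.1761]
orientation: [0.703, -0.057, 0.706, 0.058]
wrist_force: [-0.2, 0.7, 0.2]
finger_gap: -0.0001
```

```bash
python3 - <<'E'
from h import *
where()
R,O=S(); d=viewer.read_camera("wrist"); cv2.imwrite("pics/w9.png",d["frame"])
d=viewer.read_camera("scene"); crop(d,260,130,400,250,5,"pics/s9.png")
E
```

```text
t 13.9 S mm [-44.8  37.3 176.1] F_S [-0.05  0.7   0.2 ] gap -0.0001330621874163025 j [-0.27  0.07 -0.39  1.11  0.   -0.44]
```

View pics/w9.png

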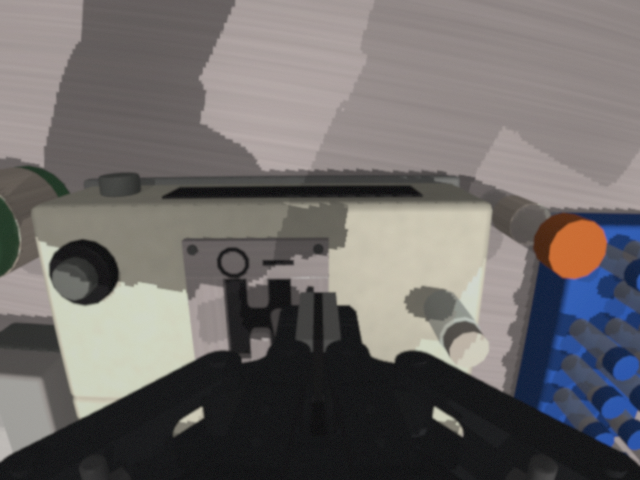

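View pics/s9.png

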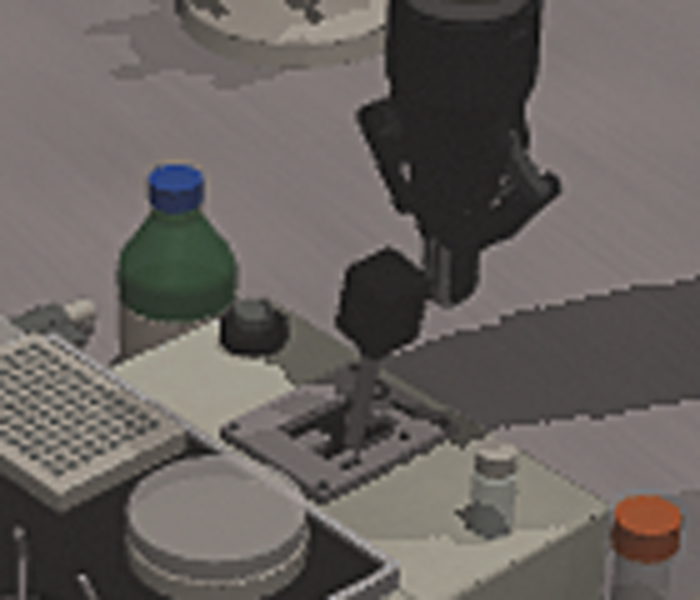

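Emit:
send_rows --pt "0 0 7 0 0 0" --pt "0 0 14 0 0 0" --pt "0 0 19 0 0 0" --pt "0 0 24 0 0 0" --pt "0 0 29 0 0 0" --pt "0 0 34 0 0 0" --pt "0 0 39 0 0 0" --pt "0 0 44 0 0 0" --pt "0 0 49 0 0 0" --pt "0 0 50 0 0 0"

```text
clock: 15.25
tcp_pos: [0.4819, -0.0305, 0.1778]
orientation: [0.705, -0.057, 0.705, 0.058]
wrist_force: [-3.3, -0.6, -1.1]
finger_gap: 0.0005
```

```bash
python3 - <<'E'
from h import *
where()
d=viewer.read_camera("scene"); crop(d,260,130,400,250,5,"pics/s10.png")
R,O=S(); f=lambda p:((p-[260,130])*5).round(0)
for a in (.15,.2,.25,.322): print(a,[f(proj(d,lever(a,.21,z)+R@[-.001,.0035,0])) for z in (.07,.1,.13,.16)])
E
```

```text
t 15.25 S mm [  6.6  36.8 177.8] F_S [-3.32 -0.04 -1.05] gap 0.0005307878205228325 j [-0.23  0.16 -0.28  1.13  0.   -0.39]
0.15 [array([341., 434.]), array([344., 397.]), array([347., 359.]), array([351., 319.])]
0.2 [array([336., 437.]), array([337., 402.]), array([338., 365.]), array([339., 327.])]
0.25 [array([331., 441.]), array([330., 407.]), array([329., 372.]), array([328., 336.])]
0.322 [array([324., 447.]), array([320., 415.]), array([316., 383.]), array([311., 349.])]
```

View pics/s10.png

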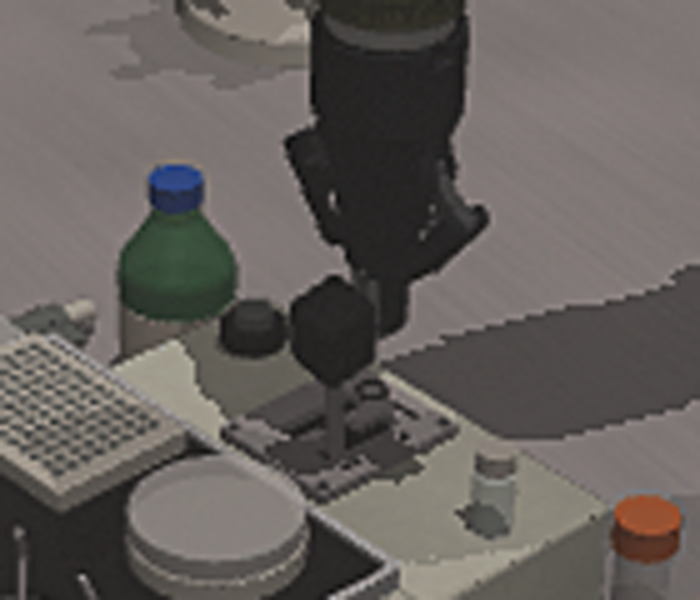

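Emit:
send_rows --pt "0 0 2 0 0 0" --pt "0 0 4 0 0 0" --pt "0 0 6 0 0 0" --pt "0 0 7 0 0 0" --pt "0 0 8 0 0 0" --pt "0 0 9 0 0 0" --pt "0 0 10 0 0 0" --pt "0 0 11 0 0 0" --pt "0 0 11 0 0 0" --pt "0 0 11 0 0 0"

```text
clock: 16.55
tcp_pos: [0.4928, -0.0288, 0.1783]
orientation: [0.705, -0.057, 0.705, 0.057]
wrist_force: [-2.4, 0.3, -0.7]
finger_gap: 0.0
```

```bash
python3 - <<'E'
from h import *
where()
d=viewer.read_camera("scene"); crop(d,260,130,400,250,5,"pics/s11.png")
d=viewer.read_camera("top"); crop(d,350,240,450,340,6,"pics/t11.png")
E
```

```text
t 16.55 S mm [ 17.7  36.6 178.3] F_S [-2.3   0.7  -0.75] gap 2.4340585064319722e-05 j [-0.22  0.18 -0.26  1.13  0.   -0.38]
```

View pics/s11.png

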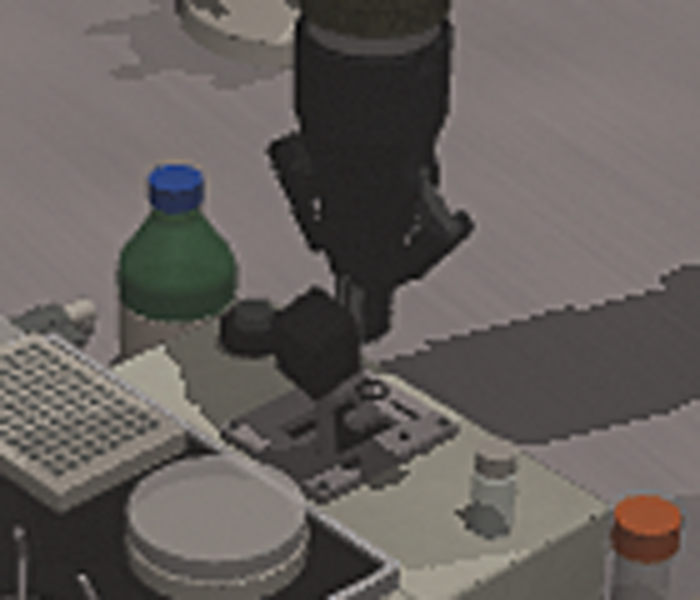

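Emit:
send_rows --pt "0 0 0.5 0 0 0" --pt "0 0 1 0 0 0" --pt "0 0 1.5 0 0 0" --pt "0 0 2 0 0 0" --pt "0 0 2.5 0 0 0" --pt "0 0 3 0 0 0" --pt "0 0 3 0 0 0" --pt "0 0 3 0 0 0" --pt "0 0 3 0 0 0" --pt "0 0 3 0 0 0"

```text
clock: 17.9
tcp_pos: [0.4957, -0.0283, 0.1783]
orientation: [0.705, -0.057, 0.705, 0.057]
wrist_force: [-2.7, -0.6, -1.7]
finger_gap: -0.0002
```

```bash
python3 -c "
from h import *
where()"
```

```text
t 17.9 S mm [ 20.6  36.7 178.3] F_S [-2.72 -0.17 -1.72] gap -0.00015155080062021888 j [-0.22  0.19 -0.25  1.13  0.   -0.38]
```

Not at the stop yet; I'll continue gently.

Emit:
send_rows --pt "0 0 0.3 0 0 0" --pt "0 0 0.6 0 0 0" --pt "0 0 0.9 0 0 0" --pt "0 0 1.2 0 0 0" --pt "0 0 1.5 0 0 0" --pt "0 0 1.5 0 0 0" --pt "0 0 1.5 0 0 0" --pt "0 0 1.5 0 0 0" --pt "0 0 1.5 0 0 0" --pt "0 0 1.5 0 0 0"

```text
clock: 19.15
tcp_pos: [0.4971, -0.0281, 0.1783]
orientation: [0.705, -0.057, 0.705, 0.057]
wrist_force: [-3.0, -0.7, -0.4]
finger_gap: 0.0003
```

```bash
python3 -c "
from h import *
where()
d=viewer.read_camera('scene'); crop(d,260,130,400,250,5,'pics/s12.png')"
```

```text
t 19.15 S mm [ 22.   36.7 178.3] F_S [-3.11 -0.23 -0.42] gap 0.0002934694052614719 j [-0.22  0.19 -0.25  1.13  0.   -0.38]
```

View pics/s12.png

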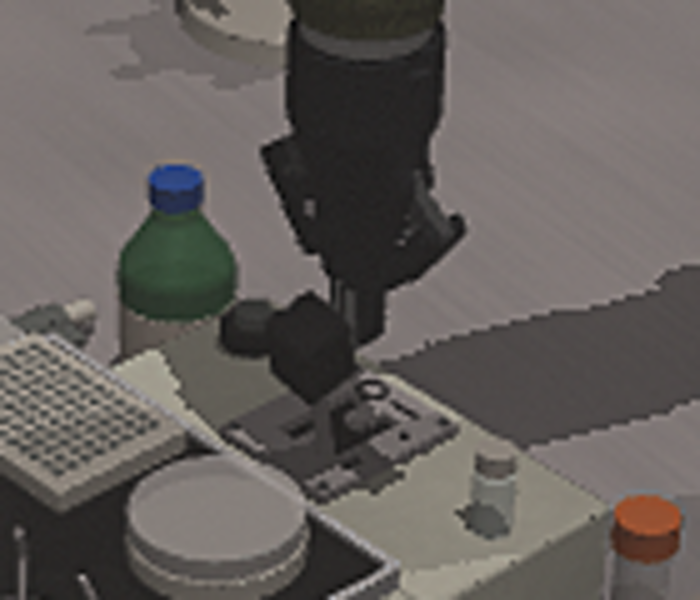

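Emit:
send_rows --pt "0 0 0.3 0 0 0" --pt "0 0 0.6 0 0 0" --pt "0 0 0.9 0 0 0" --pt "0 0 1.2 0 0 0" --pt "0 0 1.2 0 0 0" --pt "0 0 1.2 0 0 0" --pt "0 0 1.2 0 0 0" --pt "0 0 1.2 0 0 0" --pt "0 0 1.2 0 0 0" --pt "0 0 1.2 0 0 0"

```text
clock: 20.45
tcp_pos: [0.4982, -0.0279, 0.1782]
orientation: [0.705, -0.057, 0.705, 0.057]
wrist_force: [-5.5, -1.6, -1.6]
finger_gap: 0.0
```

```bash
python3 -c "
from h import *
where()"
```

```text
t 20.45 S mm [ 23.1  36.7 178.2] F_S [-5.64 -0.66 -1.58] gap 4.545831844748243e-05 j [-0.22  0.19 -0.25  1.13 -0.   -0.38]
```

Emit:
send_rows --pt "0 0 0.3 0 0 0" --pt "0 0 0.6 0 0 0" --pt "0 0 0.6 0 0 0" --pt "0 0 0.6 0 0 0" --pt "0 0 0.6 0 0 0" --pt "0 0 0.6 0 0 0" --pt "0 0 0.6 0 0 0" --pt "0 0 0.6 0 0 0" --pt "0 0 0.6 0 0 0" --pt "0 0 0.6 0 0 0"

```text
clock: 21.7
tcp_pos: [0.4985, -0.0278, 0.1781]
orientation: [0.704, -0.057, 0.705, 0.057]
wrist_force: [-6.3, -1.2, -0.6]
finger_gap: -0.0005
```

```bash
python3 -c "
from h import *
where()"
```

```text
t 21.7 S mm [ 23.4  36.7 178.1] F_S [-6.4  -0.19 -0.57] gap -0.00045963469062679186 j [-0.22  0.19 -0.25  1.13 -0.   -0.38]
```

At the stop: the force has doubled and the travel has stalled. Retreating.

Emit:
send_rows --pt "0 0 -5 0 0 0" --pt "0 0 -15 0 0 0" --pt "0 0 -30 0 0 0" --pt "-20 0 -45 0 0 0" --pt "-50 0 -55 0 0 0" --pt "-80 20 -60 0 0 0" --pt "-100 50 -60 0 0 0" --pt "-110 90 -60 0 0 0" --pt "-110 130 -60 0 0 0" --pt "-110 150 -60 0 0 0"

```text
clock: 22.95
tcp_pos: [0.4147, 0.1119, 0.289]
orientation: [0.705, -0.058, 0.704, 0.058]
wrist_force: [0.8, -0.4, -1.1]
finger_gap: -0.0006
```

Emit:
send_rows --pt "0 40 -10 0 0 0" --pt "0 80 -20 0 0 0" --pt "0 120 -20 0 0 0" --pt "0 150 -20 0 0 0" --pt "0 180 -20 0 0 0" --pt "0 200 -20 0 0 0" --pt "0 200 -20 0 0 0" --pt "0 200 -20 0 0 0" --pt "0 200 -20 0 0 0" --pt "0 200 -20 0 0 0"

```text
clock: 24.2
tcp_pos: [0.3636, 0.3041, 0.2885]
orientation: [0.705, -0.057, 0.705, 0.057]
wrist_force: [-0.9, 0.3, -0.6]
finger_gap: 0.0
```

```bash
python3 - <<'E'
from h import *
where(); R,O=S()
d=viewer.read_camera("top"); crop(d,270,120,470,350,2.6,"pics/t13.png"); crop(d,350,240,450,340,6,"pics/t13g.png")
off=R@[-.001,.0035,0]
for a in (.25,.3,.322): 
    O2=O; print(a,((proj(d,lever(a,.213,.16)+off)-[350,240])*6).round(), (proj(d,lever(a,.213,.16)+off)))
f=d["frame"].astype(int); m=(f.max(2)<50).astype(np.uint8); m[:262]=0
k,l,st,ce=cv2.connectedComponentsWithStats(m)
for i in range(1,k):
    if st[i,4]>40: print(st[i],ce[i])
d=viewer.read_camera("scene"); crop(d,230,130,430,280,4,"pics/s13.png")
for a in (.25,.3,.322): print(a,((proj(d,lever(a,.213,.16)+off)-[230,130])*4).round())
E
```

```text
t 24.2 S mm [-55.9 386.1 288.5] F_S [-0.83  0.49 -0.64] gap 2.6282326811524884e-05 j [ 0.53  0.1  -0.08  1.39  0.    0.37]
0.25 [ 60. 251.] [360.03148323 281.82770237]
0.3 [ 56. 227.] [359.26120783 277.76268281]
0.322 [ 54. 216.] [358.92236798 275.99880935]
[ 38 262  21  14 209] [ 48.30143541 268.38277512]
[351 264  22  24 409] [361.86308068 275.06356968]
[ 20 272  15   9  74] [ 26.86486486 276.35135135]
[367 282  22  28 319] [378.18808777 296.52664577]
[421 293  19  18 176] [429.06818182 301.0625    ]
[ 101  368   88   70 2372] [148.21079258 392.05775717]
[   0  436   55   44 1884] [ 22.27600849 460.46921444]
0.25 [383. 269.]
0.3 [374. 276.]
0.322 [370. 279.]
```

View pics/t13.png

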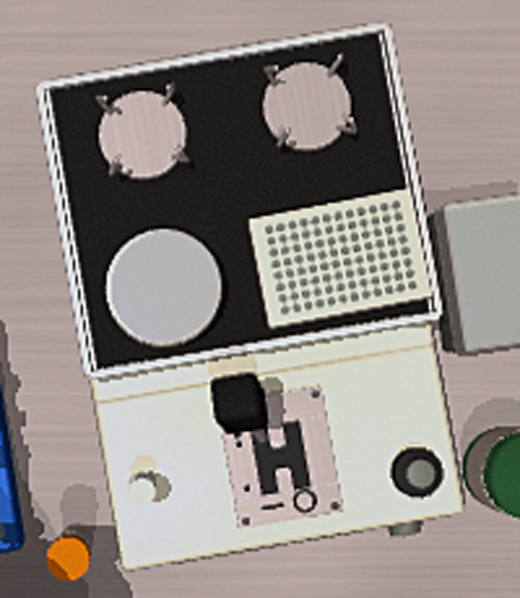

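View pics/t13g.png

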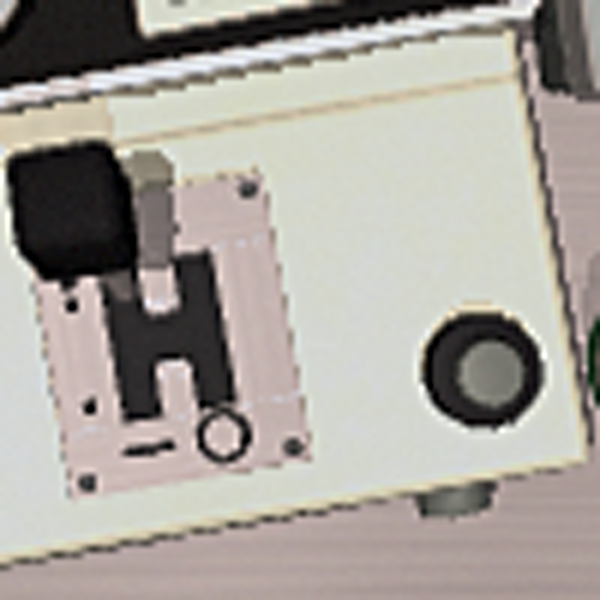

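View pics/s13.png

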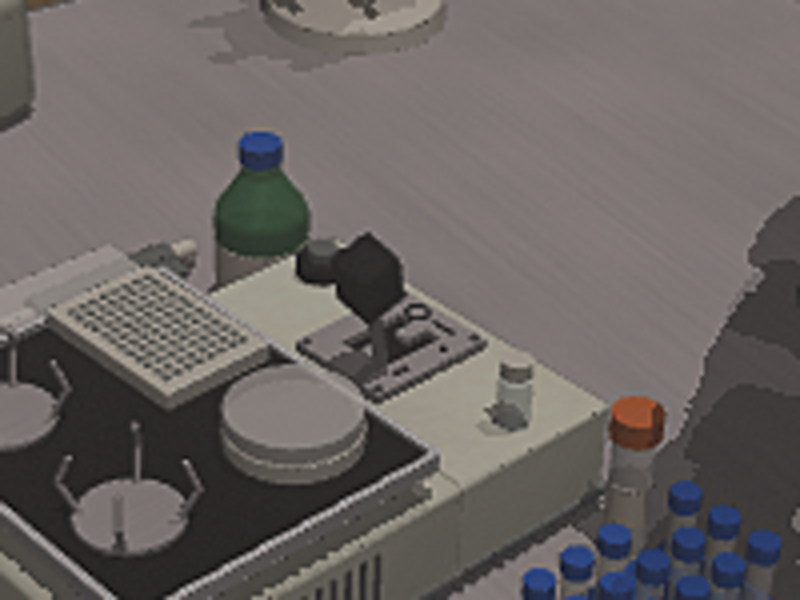

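The lever is fully home, with the measured row 275.1 against 276.0 expected at the stop. Nothing else has moved, so I'm handing in.

```bash
python3 -c "
from workcell import job; print(job.hand_in())"
```

```text
the job is handed in; nothing more can be done
None
```

The lever is home in the left-hand slot on the platform side. With closed fingertips I pushed it back to neutral, across to the left column, then forward until it met its stop. I then retreated clear and handed in at about 24 s. No verdict is reported.

- **Forces:** pushing took about 3 N at each reading. At the stop the force rose to 6.4 N and the last 0.6 mm commanded gave only 0.3 mm of travel, so I stopped pushing there. These are readings at the end of each move, not continuous peaks.
- **Final position:** in the top view the grip is at pixel (361.9, 275.1), against (358.9, 276.0) predicted for the stop. The scene view agrees with the lever at or just short of the stop, at about 0.31 to 0.322 rad.
- **Everything else:** by eye in the final views, the vial, microplate, dishes, bottle, tube and start key look unmoved. I did not measure them. The tip box and tube rack were only partly in view and the pipette barely, but the arm did not go near them.
- **Disagreement:** the two cameras differed by about 3.5 mm in the gate's sideways position. I handled that with small pushes, checking force and pictures after each.

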